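Free the clamped rod from the quick-release fixture

TASK

The brass-ended rod is locked in the grey quick-release fixture. Slide the yellow safety shutter fully aside, press the red release button it uncovers until the blue jaw springs back from the rod, then lift the rod out and lay it gently, flat on the floor of the steel parts tray beside the fixture. Do not knock over the oil bottle just behind the work.

Things in the scene. Friction and masses are not known exactly. Their poses are not given: they have to be found in the camera images.
- fixture: quick-release holding fixture, fixed to the table: dark base plate 180 (x) x 170 (y) x 12 mm, origin at the centre of its underside. Its x axis points from the rod to the grey latch housing (x 21 to 81, y -65 to 65, top deck at z 60 mm). The rod lies along y at x -60 in two U cradles at y +-62 (14 mm wide, cradle floor z 30, cheeks 24 mm apart, up to z 40, 38 mm over all in x). Between the cradles the space under and beside the rod is free down to the base plate (z 12)
- jaw (a joint): blue jaw carriage of the fixture, m along the fixture's x: 0 locked, 0.022 released. Two 12 mm wide hooks at fixture y +-40 lie over the rod (underside z 47, top z 57 mm) while locked. A spring opens it by itself and it stays open once the button has been pressed about 7 mm; when open the hook tips are 8 mm clear of the rod's shaft to the +x side, and between the hooks (68 mm) the nearest part of the carriage stands 57 mm from the rod's axis
- shutter (a joint): safety shutter, m along the fixture's +y: 0 covers the button, 0.060 fully aside. It starts at 0 to 0.006, stays where it is left, and needs about 1.5 N to slide
- shutter_tab (a point): centre of the top of the black tab on the yellow shutter, 98.5 mm above the table; the tab measures 28 (fixture x) x 12 (fixture y) mm and stands 22 mm above the shutter's plate, which is 56 (x) x 44 (y) mm with the tab in its middle. Axes as the fixture's
- button (a joint): red release button, m pressed: 0 up, 0.010 bottomed. Sprung: 1.5 N at the start, 4.5 N bottomed; the jaw lets go at about 0.007. After the release it stays about 6 mm down
- button_top (a point): centre of the top face of the red button, 28 mm diameter, standing 11 mm above the housing's deck (71 mm above the table) when up, at fixture x 51, y -28; it is pressed straight down. Covered by the shutter at the start
- rod: steel rod with two brass hexagonal ends, 150 mm long (its y axis), about 150 g; smooth shaft 15 mm diameter for 100 mm in the middle, hexagonal ends 25 mm long and 18 mm across flats; origin at mid-length on the line of its underside flats, 9 mm below the axis. Grasp it across the shaft at mid-length
- rod_mid (a point): centre of the rod, on its axis, midway along; y axis along the rod. In the fixture it is 39 mm above the table
- rod_seat (a point): where the rod's centre lies while it sits in the fixture's cradles: fixture x -60, y 0, z 39 mm
- tray: loose stainless parts tray, 145 (its x) x 210 (its y) x 24 mm, origin at the centre of its underside, floor 2 mm thick; clear floor 118 (x) x 184 (y) mm, so the 150 mm rod fits flat only roughly along the tray's y (either way round). Two small brass bushings (22 mm and 12 mm high) stand in its corners at tray x -43, y +-74; the rest is empty, so the middle of the floor is free
- bottle: small oil bottle, 46 x 45 x 134 mm, standing upright just behind the work, near x 0.79, y 0.15 (another one, farther off, is out of reach), origin at the centre of its underside
Not all that is in view belongs to the job. Of the things like the bottle, leave any that is purple or turquoise; of the rest the smaller one is meant.

How it is judged (in metres and radians):
On the way, in this order (a step that is already met when the one before it is completed fails the run):
1. the safety shutter is slid aside (at least 45 of its 60 mm) with the button still up, the jaw locked and the rod in its cradles (value of joint shutter above 0.045 m and value of joint button below 0.003 m and value of joint jaw below 0.005 m and distance between rod_mid and rod_seat below 0.015 m), for 0.1 s.
2. the button is pressed and the jaw has sprung back at least 17 mm with the rod still in its cradles (value of joint jaw above 0.017 m and value of joint shutter above 0.045 m and distance between rod_mid and rod_seat below 0.015 m), for 0.1 s.
At the end, for the whole second after the job is handed in: shutter aside (45 of 60 mm or more), jaw open (17 of 22 mm or more); rod released, at rest, flat (0.1 rad) on the tray floor, its axis 4 to 18 mm above the tray underside, centre within 55 mm across and 50 mm along of the tray centre; tray level on the table, oil bottle upright (value of joint shutter above 0.045 m and value of joint jaw above 0.017 m and x of rod_mid in the frame of tray between -0.055 and 0.055 m and y of rod_mid in the frame of tray between -0.05 and 0.05 m and z of rod_mid in the frame of tray between 0.004 and 0.018 m and angle between the y axis of rod and the z axis of tray, either way round above 1.47 rad and angle between tray's own z axis and vertical below 0.05 rad and height (world z) of tray below 0.01 m and linear speed of rod below 0.03 m/s and angle between bottle's own z axis and vertical below 0.3 rad); the robot touches nothing.
It fails at once if the oil bottle is knocked over (angle between bottle's own z axis and vertical above 0.5 rad).
It fails at once if the rod is dropped from more than about 30 mm (linear speed of rod above 0.75 m/s and contact force between rod and the fingers below 0.05 N).
It also fails if it takes over 59 s, if anything falls off the work surface, if the arm or the gripper's body presses on something with over 40 N, if the wrist force passes 120 N, or if a joint passes its speed limit or range.

ROBOT

A 6-joint arm with a two-finger parallel gripper is mounted at the origin on a cart in front of the work surface, level with it; the furniture and walls round the work are solid. World frame = base frame: x ahead of the robot, y to its left, z up, the work surface at z = 0. Lengths are in m, angles in degrees, forces in N, time in s.
With the tool pointing down it reaches from about 0.325 to 0.85 m from the base axis. Payload 15.5 kg.
Tool frame: the origin (TCP) lies midway between the tips of the shut fingers; the grasp point (between the pads) lies 19 mm behind it; y points along the fingers, x is the direction in which the jaws open and shut, and the axes are right-handed (so a half turn about y gives the same grasp; the last joint's range is limited). The gripper opens to 91 mm and grips with 3 to 60 N. Pads are 32 mm wide; open, the fingers measure 118 mm over their backs; the gripper's body (76 mm by 178 mm) begins 60 mm behind the grasp point.
Start: joints at [63.455, 28.281, 77.091, -0, 74.628, -5.472], TCP at [0.225, 0.583, 0.214] pointing down, gripper open.
Joint ranges: [-166.48, 166.48], [-47.26, 123.95], [12.59, 153.08], [-70.14, 250.14], [6.76, 159.57], [-176.63, 176.63]. Speed limits (degrees/s): [108.29, 108.29, 147.25, 172.46, 172.46, 172.46].

INTERFACE

Orientations are given as a 3x3 rotation matrix whose columns are the frame's x, y, z axes.
In Python, from bench import ctrl gives the robot as it stands. The module is installed in compiled form; this text tells all that it offers. Calls block until the motion is done:
- ctrl.goto(position, orientation): joint-space move of the TCP to a pose.
- ctrl.move_l(position, vel=0.15, ori=None, contact_N=None): straight line of the TCP; ori=None keeps the orientation; vel is the mean speed in m/s. With contact_N (N) it stops when the force on the tool has changed by that much, and returns True; else False.
- ctrl.movej(angles): joint-space move.
- ctrl.command_gripper(opening): opening from 0.0 (shut) to 1.0 (fully open); the grip force is fixed at half the most; returns when the fingers have stopped.
- ctrl.sleep(seconds).
- ctrl.ik(position, orientation): joint angles nearest the present ones, or None.
- ctrl.read_camera(name): name is "scene" or "top" or "wrist"; returns the picture (400x640x3 uint8, blue, green, red); there is no depth.
- ctrl.camera_params(name): a dict with "fx", "fy", "cx", "cy" (pixels), "pose" (4x4, takes a point from camera to world coordinates); the wrist camera has in their place "T_tool_cam" (4x4, takes a point from camera to tool coordinates, whose origin is the TCP and whose axes are the tool frame's). Camera axes: x right, y up, looking along -z (the intrinsics and any distortion apply to the point x, -y, -z); pixel columns grow to the right and rows downward; lengths in m; the calibration is good to about 2 mm. A picture is of the moment at which its call begins: read the wrist's pose just before it. camera_params takes no time and is no camera call.
A pose or a line that the arm cannot do raises ctrl.MotionError and nothing moves.
- ctrl.sign_off(): hands the job in, once; it reports no verdict.
Readings, each from a call of its own:
- ctrl.current_t(): time.
- ctrl.current_q(): joint angles.
- ctrl.current_dq(): joint speeds.
- ctrl.current_effort(): joint torques, N m.
- ctrl.current_tool_pos(): TCP position.
- ctrl.current_eef_rot(): TCP orientation.
- ctrl.current_contact_force(): force on the tool from outside, world axes, zero at the start.
- ctrl.current_wrist_torque(): the same for the moment, N m.
- ctrl.current_grip_width(): opening from 0.0 (shut) to 1.0 (fully open).
Only numpy, scipy, OpenCV 4.12 (cv2) and the standard library are available. Lean on these libraries where they do the work, as an engineer would, in place of code of your own. Each camera call takes 0.05 s, during which the arm holds its last target. There are 200 camera calls.

## Working session

There is one attempt and no reset: what is moved stays moved. The work goes in short steps, each a Python script; the robot and the scene stay as the last script left them, time stands still between calls to the robot, and variables do not carry over. Pictures are saved under pics/ and viewed, about 8 in all and at most 12, crops included, and the job is handed in when it is done.

```bash
mkdir -p pics; python3 - <<'E'
from bench import ctrl
import cv2,numpy as np
np.set_printoptions(precision=4,suppress=True)
for n in("top","scene"):
    im=ctrl.read_camera(n); cv2.imwrite(f"pics/{n}0.png",im); print(n,ctrl.camera_params(n))
print(ctrl.camera_params("wrist"),ctrl.current_eef_rot(),ctrl.current_t())
E
```

```text
top {'fx': 397.10658864491467, 'fy': 397.10658864491467, 'cx': 315.41116492939335, 'cy': 195.22076374987236, 'pose': array([[-0.0044,  0.9942, -0.1076,  0.511 ],
       [-0.9996, -0.0073, -0.0269,  0.0437],
       [-0.0276,  0.1074,  0.9938,  0.9529],
       [ 0.    ,  0.    ,  0.    ,  1.    ]])}
scene {'fx': 433.86406868425667, 'fy': 433.86406868425667, 'cx': 318.797163102861, 'cy': 194.55169799154032, 'pose': array([[ 0.5153,  0.6659, -0.5395, -0.0447],
       [-0.857 ,  0.4007, -0.3241, -0.2957],
       [ 0.0004,  0.6293,  0.7771,  0.9647],
       [ 0.    ,  0.    ,  0.    ,  1.    ]])}
{'fx': 357.613289686031, 'fy': 357.613289686031, 'cx': 317.78520466446605, 'cy': 194.9878665334242, 'T_tool_cam': array([[ 1.    ,  0.0006,  0.0003,  0.0003],
       [ 0.0001,  0.2695, -0.963 , -0.1706],
       [-0.0007,  0.963 ,  0.2695,  0.0748],
       [ 0.    ,  0.    ,  0.    ,  1.    ]])} [[ 0.3596 -0.0005 -0.9331]
 [ 0.9331 -0.001   0.3596]
 [-0.0011 -1.      0.0001]] 0.1
```

View pics/top0.png

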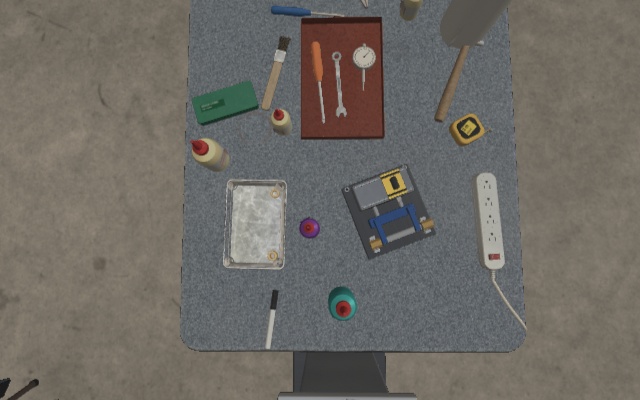

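View pics/scene0.png

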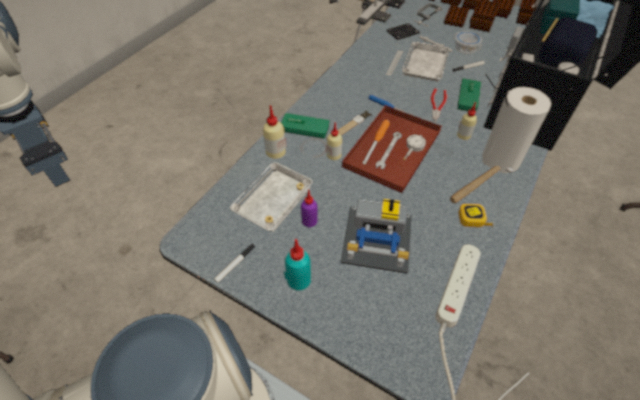

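Top view: the fixture is at (390,212), with the yellow shutter at (396,183), the blue jaw at (397,222) and brass rod ends at (376,243) and (427,224). The tray is at (256,223).
Bottle candidates: cream small (281,122), cream larger (210,155), cream far (410,8), purple (310,228) and turquoise (343,305). I choose the small cream one at (281,122). Purple stays put and is an obstacle between the tray and the fixture.
Yellow lookalike: the tape measure at (467,129), which isn't the shutter.

```bash
cat > h.py <<'E'
from bench import ctrl
import cv2,numpy as np
np.set_printoptions(precision=4,suppress=True)
def cam(n):
    p=ctrl.camera_params(n)
    if n=="wrist":
        T=np.eye(4);T[:3,:3]=ctrl.current_eef_rot();T[:3,3]=ctrl.current_tool_pos();p["pose"]=T@p["T_tool_cam"]
    return p
def ray(p,u,v,z):
    d=p["pose"][:3,:3]@np.array([(u-p["cx"])/p["fx"],-(v-p["cy"])/p["fy"],-1.]);o=p["pose"][:3,3]
    return o+d*(z-o[2])/d[2]
def proj(p,X):
    c=np.linalg.inv(p["pose"])@np.append(X,1); return np.array([p["cx"]-p["fx"]*c[0]/c[2],p["cy"]+p["fy"]*c[1]/c[2]])
def mask(im,lo,hi):
    m=cv2.inRange(cv2.cvtColor(im,cv2.COLOR_BGR2HSV),np.array(lo),np.array(hi)); return cv2.morphologyEx(m,cv2.MORPH_OPEN,np.ones((2,2)))
def blobs(m,amin=10):
    n,_,s,c=cv2.connectedComponentsWithStats(m); return [(c[i].round(1),s[i]) for i in range(1,n) if s[i,4]>=amin]
E
python3 - <<'E'
from h import *
p=cam("top");im=cv2.imread("pics/top0.png")
for u,v,z in [(345,188,.012),(407,165,.012),(436,234,.012),(370,258,.012),(376,243,.04),(427,224,.04),(396,183,.0985),(281,130,0),(217,165,0),(310,235,0),(310,226,.1),(343,312,0)]:print(u,v,ray(p,u,v,z))
y=mask(im,(20,100,100),(35,255,255));print("yel",blobs(y))
cv2.imwrite("pics/c1.png",cv2.resize(im[100:280,190:450],None,fx=3,fy=3,interpolation=cv2.INTER_CUBIC))
E
```

```text
345 188 [ 0.6297 -0.0014  0.012 ]
407 165 [ 0.6839 -0.1499  0.012 ]
436 234 [ 0.5195 -0.2126  0.012 ]
370 258 [ 0.4645 -0.0577  0.012 ]
376 243 [ 0.4996 -0.0689  0.04  ]
427 224 [ 0.5421 -0.1855  0.04  ]
396 183 [ 0.6288 -0.1074  0.0985]
281 130 [0.7765 0.1537 0.    ]
217 165 [0.6905 0.3106 0.    ]
310 235 [0.5187 0.0829 0.    ]
310 226 [0.5371 0.0787 0.1   ]
343 312 [0.3394 0.0063 0.    ]
yel [(array([471.5, 129.9]), array([455, 115,  31,  29, 230], dtype=int32)), (array([469.1, 128.2]), array([462, 121,  15,  15, 134], dtype=int32)), (array([390. , 173.6]), array([381, 170,  19,   8,  54], dtype=int32)), (array([394.2, 184.7]), array([383, 174,  24,  22, 267], dtype=int32)), (array([398.5, 195. ]), array([390, 191,  18,   9,  50], dtype=int32))]
```

View pics/c1.png

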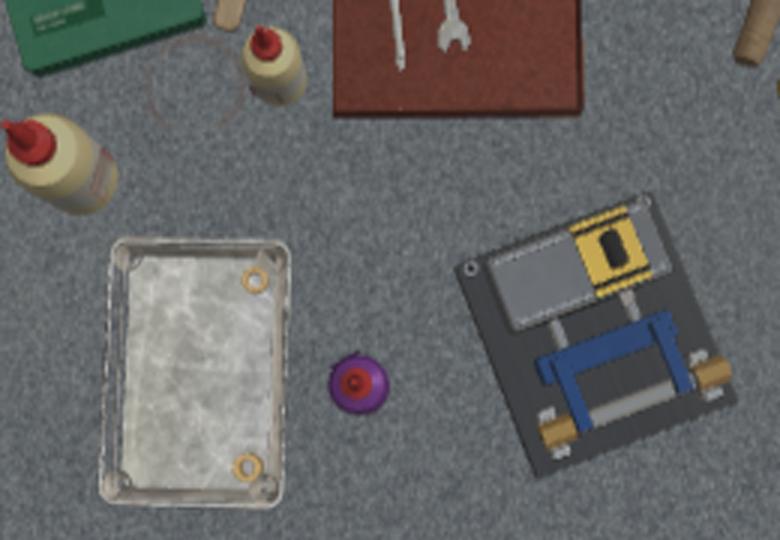

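The crop confirms the choice. The small cream bottle is at crop (275,65), the shutter with its black tab at (613,248), and the rod and hooks at (635,400). The purple bottle is at (358,383), and both bushings are on the tray's right (robot-right) side. I'll compute poses and go above the shutter.

```bash
cat >> h.py <<'E'
def down(jx):  # tool pointing down, jaw axis jx (2D world)
    x=np.array([jx[0],jx[1],0.]);x/=np.linalg.norm(x);y=np.array([0,0,-1.]);return np.c_[x,y,np.cross(x,y)]
E
python3 - <<'E'
from h import *
p=cam("top")
c=[ray(p,190+u/3,100+v/3,.012) for u,v in [(456,268),(655,192),(737,398),(537,476)]]
o=np.mean(c,0);ex=(c[0]+c[1]-c[2]-c[3])[:2];L=np.linalg.norm(ex)/2;ex/=2*L
ey=(c[0]+c[3]-c[1]-c[2])[:2];print("size",L,np.linalg.norm(ey)/2,"o",o,np.degrees(np.arctan2(ex[1],ex[0])),np.degrees(np.arctan2(-ey[0],ey[1])))
t=ray(p,190+613/3,100+246/3,.0985)[:2];ey=np.array([-ex[1],ex[0]]);d=t-o[:2];print("tab",t,"in fix",d@ex,d@ey)
a=ray(p,190+558/3,100+433/3,.044)[:2];b=ray(p,190+713/3,100+372/3,.044)[:2];m=(a+b)/2-o[:2];print("rod",(a+b)/2,m@ex,m@ey,np.linalg.norm(a-b))
tr=[ray(p,190+u/3,100+v/3,.024) for u,v in [(111,238),(291,240),(281,507),(99,503)]];print("tray",np.mean(tr,0),[np.linalg.norm(tr[i]-tr[i-1]) for i in range(4)])
f=(tr[0]+tr[1]-tr[2]-tr[3]);print("tray long yaw",np.degrees(np.arctan2(f[1],f[0])))
for s in(1,-1):
    R=down(s*ey)
    q=ctrl.ik([t[0],t[1],.25],R);print(s,q)
    for P,j in (((0.52,-.125,.03),ex),((.52,.2,.01),np.array([0,1.]))):
        for s2 in(1,-1):print("   ",P,s2,ctrl.ik(P,down(s2*j)))
    if s==1:pass
s=scene=cam("scene");print("purple height scan",[ (h,proj(s,[.527,.08,h])) for h in(0,.08,.1,.12)])
E
```

```text
size 0.1742326486430291 0.16872433255001573 o [ 0.5746 -0.1037  0.012 ] 20.11734526361068 20.728021568263824
tab [ 0.631  -0.1038] in fix 0.052895915170679195 -0.019565385266537498
rod [ 0.5193 -0.1272] -0.0600460219100794 -0.0030213234954062566 0.12608073737779354
tray [0.546  0.2107 0.024 ] [np.float64(0.20731534047425848), np.float64(0.14309396255161974), np.float64(0.20793551796798565), np.float64(0.14134050133389678)]
tray long yaw -1.6996071732980929
1 [ -14.6931   27.7807   72.0739   -0.       80.1454 -124.8105]
    (0.52, -0.125, 0.03) 1 [-19.9149  35.7662 100.1622  -0.      44.0716 -40.0323]
    (0.52, -0.125, 0.03) -1 [-19.9149  35.7662 100.1622  -0.      44.0716 139.9677]
    (0.52, 0.2, 0.01) 1 [ 14.8965  38.7533  97.543   -0.      43.7037 -75.1035]
    (0.52, 0.2, 0.01) -1 [ 14.8965  38.7533  97.543   -0.      43.7037 104.8965]
-1 [-14.6931  27.7807  72.0739  -0.      80.1454  55.1895]
    (0.52, -0.125, 0.03) 1 [-19.9149  35.7662 100.1622  -0.      44.0716 -40.0323]
    (0.52, -0.125, 0.03) -1 [-19.9149  35.7662 100.1622  -0.      44.0716 139.9677]
    (0.52, 0.2, 0.01) 1 [ 14.8965  38.7533  97.543   -0.      43.7037 -75.1035]
    (0.52, 0.2, 0.01) -1 [ 14.8965  38.7533  97.543   -0.      43.7037 104.8965]
purple height scan [(0, array([308.6062, 222.47  ])), (0.08, array([308.0513, 204.479 ])), (0.1, array([307.9027, 199.6641])), (0.12, array([307.75  , 194.7115]))]
```

```bash
python3 - <<'E'
from h import *
th=np.radians(20.4);ex=np.array([np.cos(th),np.sin(th)]);ey=np.array([-ex[1],ex[0]])
q=ctrl.current_q();ctrl.move_l([.225,.583,.28],vel=.3)
ctrl.goto([.627,-.11,.24],down(-ey))
p=cam("wrist");im=ctrl.read_camera("wrist");cv2.imwrite("pics/w1.png",im);np.save("w1.npy",p["pose"])
print(ctrl.current_t(),ctrl.current_tool_pos())
print("tab pred",proj(p,[.627,-.11,.0985]))
E
```

```text
3.3417 [ 0.6271 -0.1093  0.2401]
tab pred [317.933  184.6892]
```

View pics/w1.png

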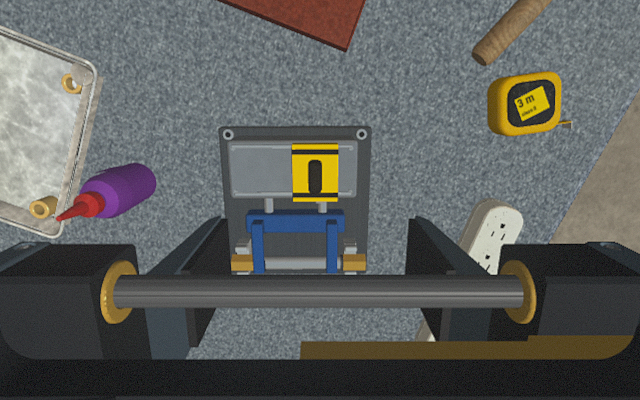

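The wrist view shows the tab at about (315,177) on the yellow plate (292–338, 144–202), with the jaw locked over the rod. Plate corners are at (220,127) and (371,127), and the purple bottle is at left (120,190).

```bash
python3 - <<'E'
from h import *
p=ctrl.camera_params("wrist");p["pose"]=np.load("w1.npy");im=cv2.imread("pics/w1.png")
m=cv2.inRange(cv2.cvtColor(im,cv2.COLOR_BGR2HSV),np.array((20,120,120)),np.array((35,255,255)));m[:,:285]=0;m[:,345:]=0
x,y,w,h=cv2.boundingRect(cv2.findNonZero(m));print("yellow",x,y,w,h)
sub=(im[150:205,300:332].max(2)<60).astype(np.uint8)*255;print([(c+[300,150],s) for c,s in blobs(sub,40)])
A=ray(p,x-.5,y+h/2,.0765);B=ray(p,x+w-.5,y+h/2,.0765);C=ray(p,x+w/2,y-.5,.0765);D=ray(p,x+w/2,y+h-.5,.0765)
print("plate c",(A+B)/2,(C+D)/2,np.linalg.norm(A-B),np.linalg.norm(C-D))
k=[ray(p,220,127,.012),ray(p,371,127,.012)];print("far corners",k,np.linalg.norm(k[0]-k[1]))
d=k[0]-k[1];print("yaw",np.degrees(np.arctan2(-d[0],d[1])))
g=[ray(p,u,263,.044) for u in(231,366)];print("rod ends x",g,np.mean(g,0),np.linalg.norm(g[0]-g[1]))
h=[ray(p,u,170,.06) for u in(230,355)];print("housing",h,np.linalg.norm(h[0]-h[1]))
print("tab top",ray(p,315,177,.0985))
E
```

```text
yellow 292 144 53 126
[(array([315.5, 151.5]), array([  0,   0,  32,   4, 128], dtype=int32)), (array([314.7, 180.5]), array([  0,  10,  32,  37, 501], dtype=int32))]
plate c [ 0.6009 -0.1198  0.0765] [ 0.5985 -0.1212  0.0765] 0.051877746373233335 0.12942660892827762
far corners [array([0.6306, 0.0061, 0.012 ]), array([ 0.6885, -0.1494,  0.012 ])] 0.16591096961038074
yaw 20.43466836316526
rod ends x [array([ 0.4955, -0.0549,  0.044 ]), array([ 0.5484, -0.197 ,  0.044 ])] [ 0.5219 -0.1259  0.044 ] 0.1516461299010523
housing [array([ 0.6016, -0.0258,  0.06  ]), array([ 0.6452, -0.1428,  0.06  ])] 0.12476311772509555
tab top [ 0.6327 -0.1051  0.0985]
```

```bash
cat >> h.py <<'E'
th=np.radians(20.4);ex=np.array([np.cos(th),np.sin(th)]);ey=np.array([-ex[1],ex[0]]);O=np.array([.575,-.103])
def F(x,y,z): return [*(O+x*ex+y*ey),z]
E
python3 - <<'E'
from h import *
t=np.array([.6327,-.1053])
ctrl.command_gripper(.5)
ctrl.move_l([*t,.115],vel=.15)
print(ctrl.move_l([*t,.084],vel=.06,contact_N=6),ctrl.current_tool_pos())
ctrl.command_gripper(0);w=ctrl.current_grip_width();print("width mm",w*91,ctrl.current_contact_force())
if .008<w*.091<.018:
    print(ctrl.move_l([*(t+.053*ey),.084],vel=.08,contact_N=25),ctrl.current_tool_pos(),ctrl.current_contact_force())
    ctrl.command_gripper(.5);q=ctrl.current_tool_pos();ctrl.move_l([q[0],q[1],.15],vel=.15)
    ctrl.move_l(F(.051,-.028,.2),vel=.2)
p=cam("wrist");im=ctrl.read_camera("wrist");cv2.imwrite("pics/w2.png",im);np.save("w2.npy",p["pose"]);print(ctrl.current_t(),"button pred",proj(p,F(.051,-.028,.071)))
E
```

```text
False [ 0.6328 -0.1053  0.0839]
width mm 11.767435531492076 [0.4396 0.0332 2.645 ]
False [ 0.614  -0.0552  0.0841] [-2.5666 -0.6664  7.3632]
9.1 button pred [318.1634 187.2618]
```

View pics/w2.png

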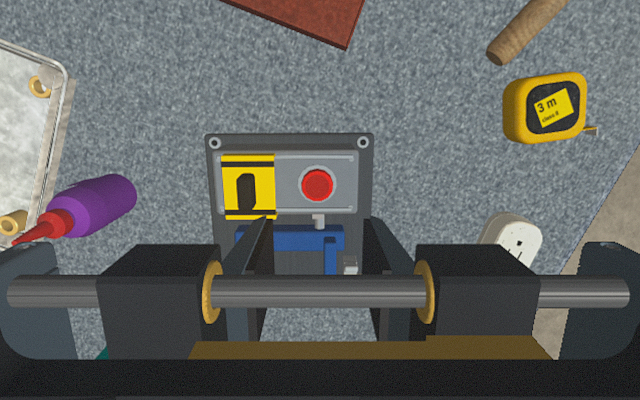

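Shutter is at the left stop, and the button is uncovered at (317,184), 3 px (about 2.5 mm) from the prediction. The jaw is still locked, so I'll press.

```bash
python3 - <<'E'
from h import *
ctrl.command_gripper(0)
b=lambda z:F(.052,-.028,z)
ctrl.move_l(b(.085),vel=.15)
print(ctrl.move_l(b(.0622),vel=.03,contact_N=20),ctrl.current_tool_pos(),ctrl.current_contact_force())
ctrl.sleep(.3)
ctrl.move_l(b(.16),vel=.15)
ctrl.command_gripper(.45)
ctrl.goto(F(-.060,0,.2),down(ex))
p=cam("wrist");im=ctrl.read_camera("wrist");cv2.imwrite("pics/w3.png",im);np.save("w3.npy",p["pose"]);print(ctrl.current_t(),"rod pred",proj(p,F(-.06,0,.039)),ctrl.current_tool_pos())
E
```

```text
False [ 0.6336 -0.1112  0.0623] [-0.1138 -0.0959  3.1539]
15.1667 rod pred [316.3884 177.3746] [ 0.519  -0.1239  0.1999]
```

View pics/w3.png

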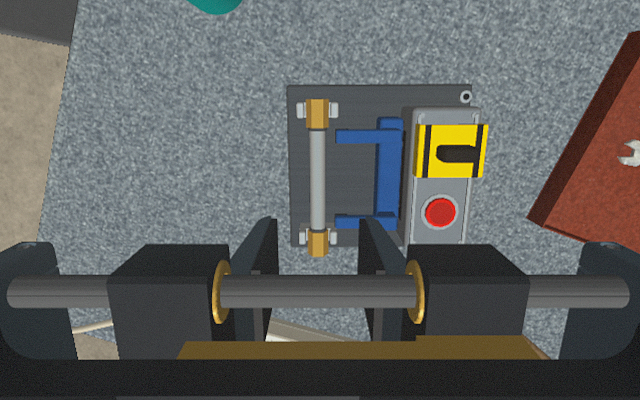

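The jaw is open with the hooks clear. The rod runs along u=317, v 98–257, so its middle is at (317,177), matching the prediction (316,177). I'll grasp, lift and go above the tray.

```bash
python3 - <<'E'
from h import *
r=lambda z:F(-.060,0,z)
ctrl.move_l(r(.075),vel=.2)
print(ctrl.move_l(r(.032),vel=.06,contact_N=8),ctrl.current_tool_pos())
f0=ctrl.current_contact_force();ctrl.command_gripper(0);print("w mm",ctrl.current_grip_width()*91)
ctrl.move_l(r(.08),vel=.06);ctrl.sleep(.2);print("w",ctrl.current_grip_width()*91,"dF",ctrl.current_contact_force()-f0)
ctrl.move_l(r(.23),vel=.15)
ctrl.goto([.546,.214,.2],down([.0297,.9996]))
ctrl.sleep(.2)
p=cam("wrist");im=ctrl.read_camera("wrist");cv2.imwrite("pics/w4.png",im);np.save("w4.npy",p["pose"]);print(ctrl.current_t(),"tray pred",proj(p,[.546,.2107,.002]),[proj(p,[.546+a,.2107+b,.024]) for a in(-.1,.1) for b in(-.072,.072)],ctrl.current_grip_width()*91)
E
```

```text
False [ 0.5189 -0.1239  0.0321]
w mm 14.46912020881025
w 14.119865937945494 dF [-0.4558 -1.1426 -1.3301]
21.1667 tray pred [315.8081 168.6517] [array([233.4396,  68.7073]), array([390.8097,  63.2967]), array([251.4201, 266.9562]), array([386.5501, 263.0004])] 14.209058013915651
```

View pics/w4.png

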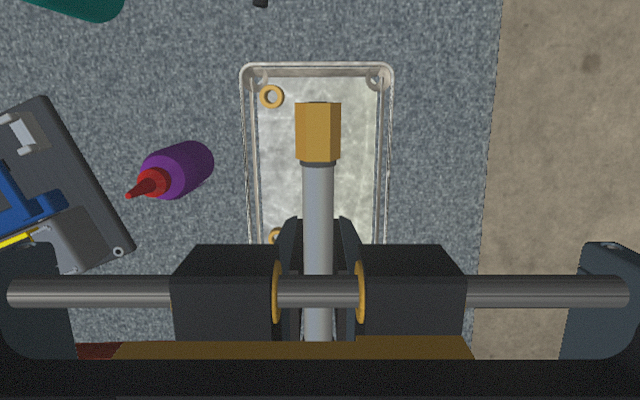

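The rod is held, its near end at (318,130) and parallel to the tray sides. Tray edges (240–394, top edge v=63) agree with the prediction to a few mm. Purple is clear at left. Now I'll lay the rod down.

```bash
python3 - <<'E'
from h import *
x=[.546,.214]
ctrl.move_l([*x,.04],vel=.15);ctrl.sleep(.2)
print(ctrl.move_l([*x,.0035],vel=.03,contact_N=3),ctrl.current_tool_pos(),ctrl.current_contact_force())
ctrl.command_gripper(.4);ctrl.sleep(.2)
ctrl.move_l([*x,.06],vel=.08);ctrl.move_l([*x,.28],vel=.2)
ctrl.goto([.35,.35,.3],down([.0297,.9996]));ctrl.sleep(.2)
p=cam("top");im=ctrl.read_camera("top");cv2.imwrite("pics/t2.png",cv2.resize(im[100:280,190:450],None,fx=3,fy=3,interpolation=cv2.INTER_CUBIC))
print(ctrl.current_t())
E
```

```text
True [0.5459 0.214  0.0041] [-0.3726 -1.3065  7.9246]
27.75
```

View pics/t2.png

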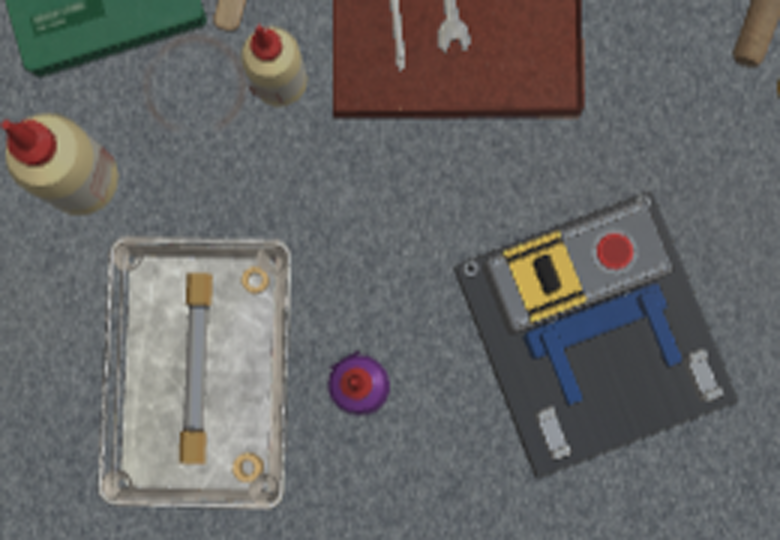

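The rod lies mid-tray, crop (195,368). The shutter is aside at (545,278), the jaw is open, the tray hasn't moved and all bottles are upright. Handing in.

```bash
python3 -c "
from bench import ctrl
print(ctrl.current_contact_force());ctrl.sign_off()"
```

```text
[-0.8146707  -0.66267895  0.18581401]
the job is handed in; nothing more can be done
```

The job is done and handed in at about 28 s of the 59 s limit. The interface gives no verdict, so I judge by the pictures and readings.

- **Sequence:** I slid the shutter about 53 mm by gripping its tab and pressed the button about 9 mm, which opened the jaw. I then lifted the rod out by mid-shaft and set it down in the tray, stopping on light contact (about 8 N read).
- **Final picture:** the rod lies flat near the middle of the tray floor, along its length, clear of both bushings. The shutter is aside and the jaw open. The tray does not appear to have moved, and the oil bottle and the others are upright.
- **Checks:** the arm is well clear of everything, with under about 1 N on the tool at hand-in. No check failed. The only disagreements were position differences of a few millimetres between the camera views, within what the grip and placing allowed.
- **Not measured:** the rod's final height and tilt were judged by eye from the top view and from the gripper height of 4.1 mm at contact.

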